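# Tighten the clip bolt until the click-handle wrench trips

### The arm

A 7-joint arm with a two-finger parallel gripper is mounted at the origin on the work surface. World frame = base frame: x ahead of the robot, y to its left, z up, the work surface at z = 0. Lengths are in m, angles in rad, forces in N, time in s.
With the tool pointing down it reaches from about 0.425 to 0.925 m from the base axis. Payload 6.8 kg.
Tool frame: the origin (TCP) lies at the very end of the fingers, on their centre line; the grasp point (between the pads) lies 19 mm behind it (tcp_to_grasp is the distance from the TCP to the grasp point, in m); z points along the fingers, y is the direction in which the jaws open and shut (so a half turn about z gives the same grasp; the last joint's range is limited). The gripper opens to 85 mm and grips with 20 to 120 N. Pads are 22 mm wide; open, the fingers measure 114 mm over their backs; the gripper's body (76 mm by 85 mm) begins 54 mm behind the grasp point. The pads swing forward as they close: fully open they stand 13 mm farther back than shut.
Start: joints at [1.056, 0.477, 0.022, 1.555, -0.011, 1.109, -0.083], TCP at [0.267, -0.62, 0.195] pointing down, gripper open.
Joint ranges: [-2.96, 2.96], [-0.34, 2.1], [-1.41, 1.46], [0.24, 2.44], [-1.37, 4.51], [0.17, 1.92], [-2.96, 2.96]. Speed limits (rad/s): [2.39, 2.39, 3.14, 3.14, 3.14, 3.14, 3.14].

### API

Orientations are given as a unit quaternion [w, x, y, z].
In Python, from station import * gives the robot as it stands.
- The arm moves only by the tool apply_moves, never from a script. Its argument "increments" is one flat list of numbers, 5 for each row, row after row: the finger opening in mm, from 0 to 85.4, then the shift along the tool's x, y, z in mm, then the turn about the tool's z in degrees. In form: [claw, tx, ty, tz, roll, claw, tx, ty, tz, roll, ...]. A call has 1 to 12 rows; each row shifts and turns the pose as measured when the row begins, along the tool's axes as they then stand; what a row does not reach is not made up. A row lasts 1/8 s, in which the tool goes at most 62.5 mm and 10.7 degrees, less where a joint would pass 70% of its speed; a pose out of reach is approached as far as the arm can. A call with a gripper value outside its range is refused whole. The fingers move at their own pace and stop on an object; "squeeze" is the grip in N (left out, the last holds). Time passes only in rows, so rows that do not move let the fingers close. It gives the time, the measured TCP pose, the force and the opening at its end, in the units of the state.
- get_obs(): the state, without advancing time (a new reading comes with each control period).
- read_camera(name): name is "scene" or "top" or "wrist"; returns (picture, depth): 400x640x3 uint8, blue, green, red; 400x640 float32, m along the optical axis (not along the pixel's ray), 0 where there is no reading.
- get_calibration(name): a dict with "mtx" (3x3 intrinsics, pixels), "camera_from_world" (4x4, takes a point from world to camera coordinates); the wrist camera has in their place "T_tool_cam" (4x4, takes a point from camera to tool coordinates, whose origin is the TCP and whose axes are the flange's). Camera axes: x right, y down, z forward; pixel columns grow to the right and rows downward; lengths in m; the calibration is good to about 2 mm. A picture is of the moment at which its call begins: read the wrist's pose just before it. get_calibration takes no time and is no camera call.
- hand_in(): hands the job in, once; it reports no verdict.
Trained networks look in the newest picture that a camera, given by its name, has taken for a name from the list of things; names that differ only in an ending like _2 or _b are one class to them, and where a whole thing is asked for, a point or a joint stands for the part that bears it (a point fixed in the world has none). Each returns a list of dicts, best first, with "p" (0 to 1); they miss things now and then, are a little off and sometimes report something else, mostly with a low value. They report only what shows in the picture. A call takes as long as a camera call.
- outline_of(camera, thing): "pixels" (400x640 bool, what is visible of it) and "extent" ([centre column, centre row, width, height] in pixels, round what is visible of it).
The state is a dict: "t": time; "q": joint angles; "joint_vel": joint speeds; "joint_torque": joint torques, N m; "eef_pos": TCP position; "tool_rot": TCP orientation; "contact_force": force on the tool from outside, world axes, zero at the start; "torque": the same for the moment, N m; "gripper_width": opening from 0.0 (shut) to 1.0 (fully open).
Only numpy, scipy, OpenCV 4.12 (cv2) and the standard library are available. Lean on these libraries where they do the work, as an engineer would, in place of code of your own. Each camera call takes 0.05 s, during which the arm holds its last target.

### The job

One clip board on the desk has a click-handle wrench (round handle, knuckle joint near the head) seated on its bolt, the other a plain flat spanner. Swing the click-handle wrench clockwise, seen from above, until the bolt is home and the knuckle trips, leaving the handle kinked about 20 degrees (do not push on to its full kink of 43). Then let go, and leave the flat spanner alone.

Things in the scene. Friction and masses are not known exactly. Their poses are not given: they have to be found in the camera images.
- grip (a point): Mid-grip of the click-handle wrench, on the axis of its level round grip (24 mm dia, 115 long, axis 66 mm above desk). x axis: along the handle to the knuckle (140 mm away); z up; free end 60 mm along -x. Upright bolt axis 50 mm past the knuckle, in line while straight (190 mm from here). Wrench cannot come off the bolt. Handle points about to the robot; board and clip lie under and beyond the bolt.
- bolt (a joint): Angle of bolt and wrench head about the bolt axis, rad, growing clockwise from above. Starts -0.85 to -0.35, home (hard stop) at 0, where the short neck from bolt to knuckle is parallel to the long edges of its plywood board (200 x 110 x 12 mm). Turns with 0.4 N m: 2 N sideways at mid-grip.
- click (a joint): Kink of the handle against the head at the knuckle (upright pin), rad, growing clockwise from above; 0 straight (start), end stop 0.75. Stays straight below 1.2 N m (about 9 N sideways at mid-grip), so it gives only once the bolt is home; then the handle swings on about the knuckle with that same resistance and stays where it is left.
- spanner_mid (a point): Bystander: point on the plain flat ring spanner (one piece, 13 mm wide, 6 thick, about 220 long, 23 mm above desk) on the bolt of the other, like board; 100 mm from that bolt. x axis along it to the bolt. It turns easily if knocked.

How it is judged:
At the end, for the whole second after the job is handed in: The bolt is home (within 5 degrees of its stop) and the wrench handle is left kinked at its knuckle by 10 to 31 degrees, at rest (value of joint bolt above -0.09 rad and value of joint click between 0.17 and 0.54 rad and velocity of joint each of click, bolt below 0.05 rad/s); the robot touches nothing.
It fails at once if the handle is pushed on well past its trip (kinked more than 37 degrees) (value of joint click above 0.65 rad).
It fails at once if the plain spanner is knocked (its middle moves more than 20 mm) (distance of spanner_mid from where it was at the start of the episode above 0.02 m).
It also fails if it takes over 38 s, if anything falls off the work surface, if the arm or the gripper's body presses on something with over 40 N, if the wrist force passes 120 N, or if a joint passes its speed limit or range.

## Working session

There is one attempt and no reset: what is moved stays moved. The work goes in short steps, Python scripts to look and compute and a tool call to move; the robot and the scene stay as the last step left them, time stands still between calls to the robot, and variables do not carry over. Pictures are saved under pics/ and viewed, and the job is handed in when it is done.

Besides the shell and the picture viewer there is one more tool, called after "Emit:" as name(argument=value, ...) on one line, values as JSON. apply_moves: Moves the arm, as the interface text tells. Its arguments: {"type":"object","properties":{"increments":{"type":"array"},"squeeze":{"type":"number"}},"required":["increments"]}

```bash
mkdir -p pics
python3 - <<'E'
from station import *
import cv2,numpy as np
o=get_obs();print(o)
for c in ["scene","top"]:
    im,d=read_camera(c);cv2.imwrite(f"pics/{c}0.png",im);np.save(f"/tmp/{c}0.npy",d)
    k=get_calibration(c);print(c,k)
    for th in ["grip","spanner_mid"]:
        for r in outline_of(c,th): print(c,th,r["p"],r["extent"],r["pixels"].sum())
E
```

```text
{'t': 0.0, 'q': array([ 1.05590534,  0.47780331,  0.02237911,  1.55643863, -0.01150944,
        1.10928705, -0.0831192 ]), 'joint_vel': array([-6.24289833e-05, -1.06641041e-03, -1.35259377e-03,  2.37453775e-03,
       -1.00523051e-03, -5.98927989e-04, -4.37675491e-04]), 'joint_torque': array([ 5.14277672e-04, -5.96448576e+01,  1.60779074e+00, -2.81194103e+01,
        1.23992699e-02,  9.48830915e-03,  7.23557918e-06]), 'eef_pos': array([ 0.26677992, -0.61933925,  0.19402979]), 'tool_rot': array([-8.67839847e-04,  9.79389651e-01,  2.01977954e-01, -2.52483066e-04]), 'contact_force': array([-0.2539972 , -1.0629467 , -0.07073696]), 'torque': array([-0.01164444, -0.01651818, -0.00094906]), 'gripper_width': 1.0020612366301593}
scene {'mtx': array([[401.24169607,   0.        , 322.20332504],
       [  0.        , 401.24169607, 199.92091881],
       [  0.        ,   0.        ,   1.        ]]), 'camera_from_world': array([[-8.84192244e-01,  4.67123030e-01,  3.87765235e-04,
         5.07219550e-01],
       [ 3.88372111e-01,  7.35589584e-01, -5.55045104e-01,
        -1.43906099e-01],
       [-2.59559586e-01, -4.90615979e-01, -8.31820162e-01,
         1.01487414e+00],
       [ 0.00000000e+00,  0.00000000e+00,  0.00000000e+00,
         1.00000000e+00]])}
scene grip 0.96 [283.4, 130.2, 65.2, 60.1] 745
scene spanner_mid 0.85 [361.8, 303.4, 99.6, 67.0] 1010
scene spanner_mid 0.48 [279.6, 129.4, 61.2, 61.2] 746
top {'mtx': array([[369.27143043,   0.        , 313.53150262],
       [  0.        , 369.27143043, 204.79367521],
       [  0.        ,   0.        ,   1.        ]]), 'camera_from_world': array([[-0.21985802, -0.97552375,  0.0039821 ,  0.09375688],
       [-0.95577415,  0.214586  , -0.20111843,  0.57760998],
       [ 0.1953413 , -0.04802349, -0.97955884,  0.62747797],
       [ 0.        ,  0.        ,  0.        ,  1.        ]])}
top grip 0.56 [442.9, 202.7, 83.8, 94.0] 1402
top spanner_mid 0.68 [208.9, 239.2, 41.9, 111.3] 842
```

View pics/scene0.png

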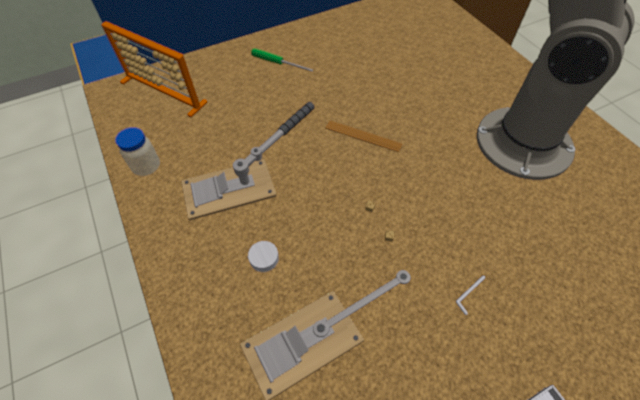

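View pics/top0.png

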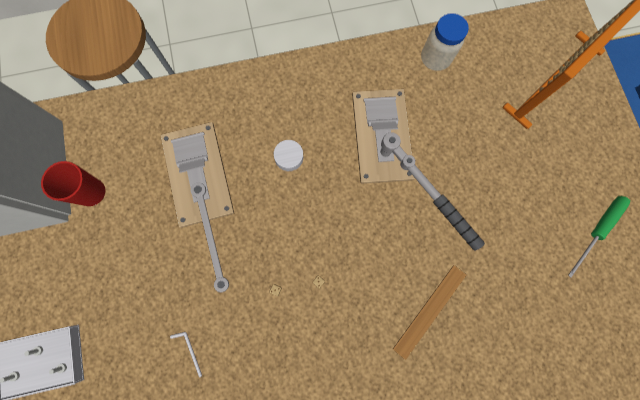

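The top picture shows the click wrench with its bolt at (391,142), knuckle at (408,161) and black grip from about (438,200) to (480,245). Clockwise takes the handle left in this picture (+y). The flat spanner is on the left board, with its bolt at (198,189) and free end at (221,285).

```bash
cat > h.py <<'E'
from station import *
import cv2,numpy as np
def ray(c,uv,z):
    k=get_calibration(c);K=k["mtx"];T=k["camera_from_world"];R=T[:3,:3];t=T[:3,3]
    uv=np.atleast_2d(np.array(uv,float))
    d=np.c_[(uv-[K[0,2],K[1,2]])/[K[0,0],K[1,1]],np.ones(len(uv))]
    C=-R.T@t; dw=d@R
    s=(z-C[2])/dw[:,2]
    return C+dw*s[:,None]
def cloud(c,d):
    k=get_calibration(c);K=k["mtx"];T=k["camera_from_world"]
    v,u=np.mgrid[0:400,0:640]
    P=np.stack([(u-K[0,2])/K[0,0]*d,(v-K[1,2])/K[1,1]*d,d],-1)
    return (P-T[:3,3])@T[:3,:3]
E
python3 - <<'E'
from h import *
np.set_printoptions(precision=4,suppress=True)
for c in ["top","scene"]:
    d=np.load(f"/tmp/{c}0.npy");P=cloud(c,d)
    im=cv2.imread(f"pics/{c}0.png").astype(int)
    h=(P[...,2]>0.055)&(P[...,2]<0.1)&(d>0)&(P[...,0]>.3)&(P[...,0]<1)&(abs(P[...,1]+.2)<.3)
    dark=(im.max(2)<110)&h&((im.max(2)-im.min(2))<25)
    n,l,st,ce=cv2.connectedComponentsWithStats(dark.astype(np.uint8));i=1+np.argmax(st[1:,4]);print(c,st[i])
    Q=P[l==i];m=Q.mean(0);u,s,vt=np.linalg.svd(Q[:,:2]-m[:2]);a=vt[0];pr=(Q[:,:2]-m[:2])@a
    print(m,a,pr.min(),pr.max(),Q[:,2].max(), m[:2]+a*(pr.min()+pr.max())/2)
print("bolt",ray("top",[[391,142]],.075),"knuckle",ray("top",[[408,161]],.07),"end",ray("top",[[480,245]],.066))
print("bolt",ray("scene",[[241,165]],.075),"knuckle",ray("scene",[[257,154]],.07),"end",ray("scene",[[311,106]],.066))
print("board",ray("top",[[354,93],[403,90],[413,180],[363,183]],.012))
print("spanner",ray("top",[[198,189],[221,285]],.023))
E
python3 -c "
import cv2
a=cv2.imread('pics/top0.png')[70:270,330:510];cv2.imwrite('pics/c.png',cv2.resize(a,None,fx=3,fy=3,interpolation=cv2.INTER_CUBIC)[:600])"
```

```text
top [433 195  51  55 843]
[ 0.4924 -0.2814  0.0755] [-0.9077 -0.4196] -0.05775821164459326 0.056155876531450356 0.08077148902971566 [ 0.4932 -0.2811]
scene [234 102  80  75 533]
[ 0.5441 -0.2541  0.0733] [0.8987 0.4385] -0.11332676157700856 0.1503124846761391 0.08250418480191701 [ 0.5607 -0.246 ]
bolt [[ 0.6664 -0.203   0.075 ]] knuckle [[ 0.6247 -0.2258  0.07  ]] end [[ 0.4449 -0.311   0.066 ]]
bolt [[ 0.6672 -0.2041  0.075 ]] knuckle [[ 0.623 -0.221  0.07 ]] end [[ 0.4438 -0.3054  0.066 ]]
board [[ 0.8105 -0.1744  0.012 ]
 [ 0.7945 -0.2777  0.012 ]
 [ 0.5992 -0.2445  0.012 ]
 [ 0.6152 -0.1445  0.012 ]]
spanner [[0.672  0.1781 0.023 ]
 [0.4797 0.1655 0.023 ]]
```

View pics/c.png

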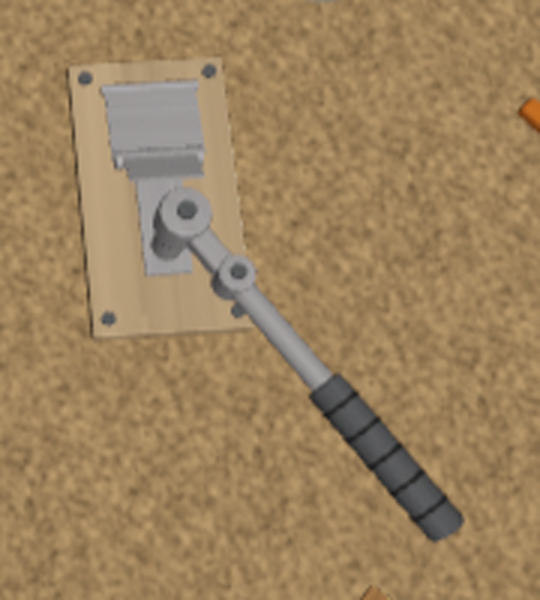

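Emit:
apply_moves(increments=[60, 43, -28, 0, 0, 60, 43, -28, 0, 0, 60, 43, -28, 0, 0, 60, 43, -28, 0, 0, 60, 43, -28, 0, 0, 60, 43, -28, 0, 0, 60, 43, -28, 0, 0, 60, 20, -14, 0, 0, 60, 0, 0, 0, 0], squeeze=30)

```text
t: 1.42
eef_pos: [0.485, -0.2911, 0.1942]
tool_rot: [0.001, 0.98, 0.201, 0.0]
contact_force: [0.3, -0.8, 0.4]
gripper_width: 0.702
```

```bash
cat >> h.py <<'E'
def st():
    o=get_obs();w,x,y,z=o["tool_rot"]
    th=np.arctan2(2*(x*y+w*z),1-2*(y*y+z*z))
    print("t",round(o["t"],2),"pos",o["eef_pos"].round(4),"th",round(np.degrees(th),2),"F",o["contact_force"].round(2),"w",round(o["gripper_width"],3),"q",o["q"].round(2))
    return o["eef_pos"],th
def to(pt):
    p,th=st();d=np.array(pt)-p
    print("tx,ty,tz mm",np.round(1000*np.array([d[0]*np.cos(th)+d[1]*np.sin(th),d[0]*np.sin(th)-d[1]*np.cos(th),-d[2]]),1))
E
python3 - <<'E'
from h import *
to([.4932,-.2811,.043])
im,d=read_camera("wrist");cv2.imwrite("pics/w1.png",im)
im,d=read_camera("top");cv2.imwrite("pics/t1.png",im)
P=cloud("top",np.load("/tmp/top0.npy"))
for u,v in [(430,310),(400,350),(455,270),(318,282),(275,290)]: print(P[v,u].round(3))
E
```

```text
t 1.43 pos [ 0.485  -0.2911  0.1942] th 23.22 F [ 0.29 -0.79  0.41] w 0.702 q [ 0.53  0.3  -0.13  1.82  0.05  1.02 -0.78]
tx,ty,tz mm [ 11.5  -6.  151.2]
[ 0.348 -0.208  0.008]
[ 0.291 -0.134  0.006]
[ 0.409 -0.278  0.003]
[ 0.445 -0.013  0.019]
[0.449 0.069 0.019]
```

View pics/w1.png

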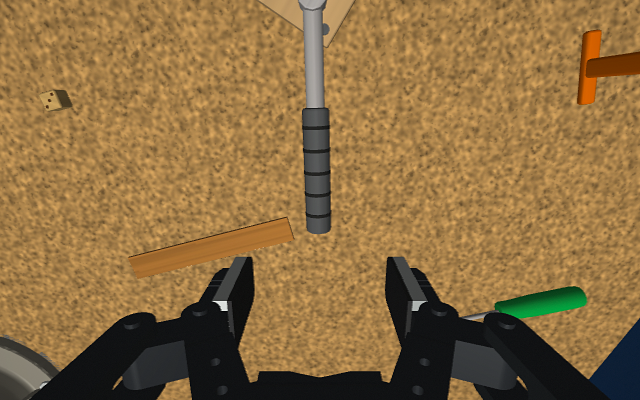

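The wrist picture shows the handle running between the open fingers, with the grip from about (316,110) to (318,232). I'll check the grip axis with the wrist camera too.

Run:
```python
from h import *
p,th=st();k=get_calibration("wrist");print([x for x in k])
K=k["mtx"];T=k["T_tool_cam"];o=get_obs()
from scipy.spatial.transform import Rotation as R
q=o["tool_rot"];Rw=R.from_quat([q[1],q[2],q[3],q[0]]).as_matrix()
C=Rw@T[:3,3]+p
for uv in [(315.5,108),(317,160),(318,232),(313,4)]:
    d=Rw@T[:3,:3]@np.linalg.solve(K,[uv[0],uv[1],1.]);z=.066 if uv[1]>50 else .07
    X=C+d*(z-C[2])/d[2];print(X.round(4))
```

```text
t 1.52 pos [ 0.4834 -0.2938  0.1941] th 22.97 F [ 0.24 -0.44  1.26] w 0.7 q [ 0.54  0.3  -0.13  1.82  0.05  1.02 -0.78]
['mtx', 'T_tool_cam']
[ 0.5456 -0.2629  0.066 ]
[ 0.5041 -0.2819  0.066 ]
[ 0.4394 -0.3104  0.066 ]
[ 0.6178 -0.2304  0.07  ]
```

Emit:
apply_moves(increments=[60, 13, -7, 20, 0, 60, 0, 0, 30, 0, 60, 0, 0, 30, 0, 60, 0, 0, 30, 0, 60, 0, 0, 25, 0, 60, 0, 0, 12, 0, 60, 0, 0, 0, 0])

```text
t: 2.4
eef_pos: [0.4859, -0.2985, 0.0441]
tool_rot: [0.005, 0.982, 0.189, -0.001]
contact_force: [-0.3, -0.7, -0.9]
gripper_width: 0.706
```

Run:
```python
from h import *
to([.4932,-.2825,.043])
im,d=read_camera("wrist");cv2.imwrite("pics/w2.png",im)
```

```text
t 2.4 pos [ 0.4859 -0.2985  0.0441] th 21.75 F [-0.31 -0.75 -0.93] w 0.706 q [ 0.52  0.49 -0.11  1.93  0.09  0.72 -0.84]
tx,ty,tz mm [ 12.7 -12.1   1.1]
```

View pics/w2.png

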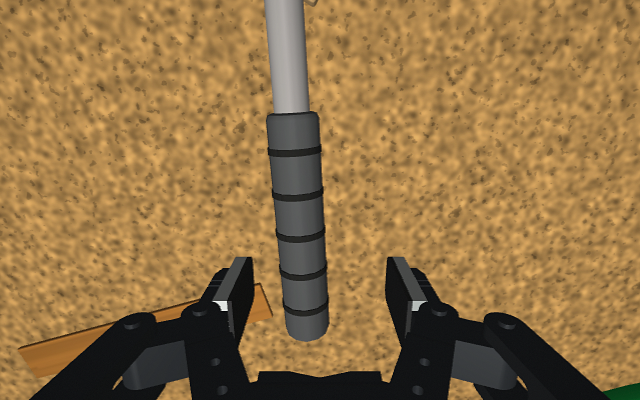

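The fingers straddle the grip, with the handle about 12 mm left of centre. I'll centre on it and narrow to a loose cage.

Emit:
apply_moves(increments=[60, 10, -12, 0, -2, 45, 3, -3, 0, 0, 45, 0, 0, 0, 0])

```text
t: 2.82
eef_pos: [0.4951, -0.2789, 0.0471]
tool_rot: [0.006, 0.978, 0.207, 0.001]
contact_force: [-0.2, 1.0, 0.8]
gripper_width: 0.52
```

Run:
```python
from h import *
to([.4932,-.2825,.043])
```

```text
t 2.83 pos [ 0.4951 -0.2789  0.0471] th 23.94 F [-0.24  0.97  0.83] w 0.52 q [ 0.49  0.49 -0.12  1.94  0.1   0.72 -0.84]
tx,ty,tz mm [-3.2  2.5  4.1]
```

Emit:
apply_moves(increments=[42, 0, -8, 4, 0, 42, 0, -11, 0, 3, 42, 0, -12, 0, 4, 42, 0, -12, 0, 4, 42, 0, -12, 0, 4, 42, 0, 0, 0, 0])

```text
t: 3.58
eef_pos: [0.4748, -0.2239, 0.0416]
tool_rot: [0.006, 0.997, 0.074, 0.001]
contact_force: [-0.2, -0.6, 0.1]
gripper_width: 0.491
```

Run:
```python
from h import *
st()
for c in ["top","wrist","scene"]:
    im,d=read_camera(c);cv2.imwrite(f"pics/{c}3.png",im)
```

```text
t 3.58 pos [ 0.4748 -0.2239  0.0416] th 8.51 F [-0.25 -0.58  0.1 ] w 0.491 q [ 0.37  0.44 -0.06  2.04  0.06  0.66 -1.16]
```

View pics/top3.png

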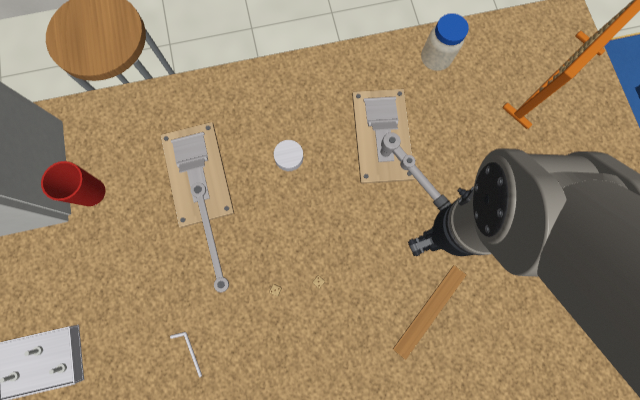

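View pics/wrist3.png

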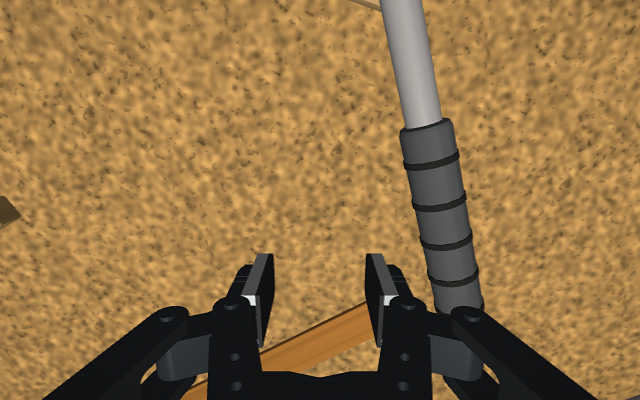

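The wrist picture shows the handle to the right of the fingers, from about (425,125) to (460,300), and the top picture shows that the wrench has not moved. The fingers missed it, so I'll measure against the wrist depth to see why.

```bash
cat >> h.py <<'E'
from scipy.spatial.transform import Rotation as Rn
def wcloud(o,d):
    k=get_calibration("wrist");K=k["mtx"];T=k["T_tool_cam"]
    v,u=np.mgrid[0:400,0:640]
    P=np.stack([(u-K[0,2])/K[0,0]*d,(v-K[1,2])/K[1,1]*d,d],-1)@T[:3,:3].T+T[:3,3]
    q=o["tool_rot"];Rw=Rn.from_quat([q[1],q[2],q[3],q[0]]).as_matrix()
    return P,P@Rw.T+o["eef_pos"]
E
python3 - <<'E'
from h import *
np.set_printoptions(precision=4,suppress=True)
st();o=get_obs();k=get_calibration("wrist");print(k)
im,d=read_camera("wrist")
Pt,Pw=wcloud(o,d)
for n,u,v in [("hand",430,150),("hand",440,220),("hand",450,290),("hend",458,304),("padR",372,258),("padL",265,258),("desk",320,50),("padRlow",385,300),("stick",300,345)]: print(n,d[v,u],Pt[v,u],Pw[v,u])
im,d=read_camera("scene");P=cloud("scene",d);cv2.imwrite("pics/s4.png",im)
E
```

```text
t 3.73 pos [ 0.4753 -0.2256  0.0418] th 8.44 F [ 0.67  0.05 -0.54] w 0.494 q [ 0.37  0.44 -0.06  2.04  0.06  0.66 -1.16]
{'mtx': array([[338.8636,   0.    , 319.2795],
       [  0.    , 338.8636, 204.4956],
       [  0.    ,   0.    ,   1.    ]]), 'T_tool_cam': array([[ 0.0015, -0.9542, -0.299 ,  0.0772],
       [ 1.    ,  0.0015,  0.0002, -0.0013],
       [ 0.0002, -0.299 ,  0.9542, -0.1789],
       [ 0.    ,  0.    ,  0.    ,  1.    ]])}
hand 0.14295344 [ 0.0564  0.0454 -0.0356] [ 0.5376 -0.2618  0.0781]
hand 0.15229088 [ 0.0251  0.053  -0.0357] [ 0.5077 -0.2739  0.0782]
hand 0.16486456 [-0.0117  0.0624 -0.034 ] [ 0.4727 -0.2886  0.0766]
hend 0.16600135 [-0.0189  0.0668 -0.0351] [ 0.4663 -0.294   0.0777]
padR 0.14652722 [ 0.0113  0.0216 -0.046 ] [ 0.4895 -0.2447  0.0881]
padL 0.14642625 [ 0.0113 -0.0247 -0.0461] [ 0.4826 -0.1989  0.0876]
desk 0.2027576 [ 0.1048 -0.001   0.0422] [ 0.579  -0.2098 -0.0002]
padRlow 0.1194198 [ 0.0094  0.0219 -0.075 ] [ 0.4875 -0.245   0.1171]
stick 0.26056418 [-0.1039 -0.0159  0.0374] [ 0.3704 -0.2256  0.0039]
```

View pics/scene3.png

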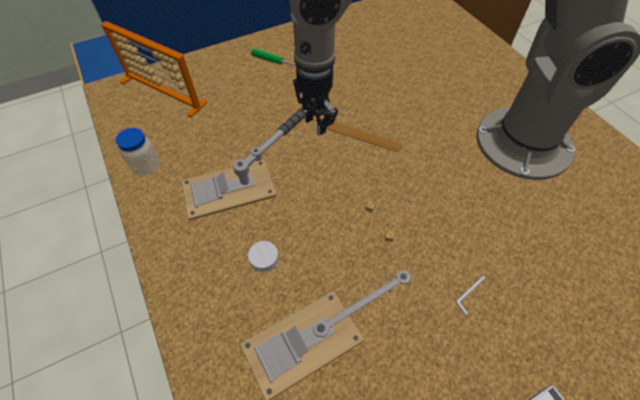

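Run:
```python
from h import *
np.set_printoptions(precision=4,suppress=True)
st();o=get_obs()
im,d=read_camera("wrist")
Pt,Pw=wcloud(o,d)
m=(d>0)&(d<.4)&(abs(Pt[...,0])<.03)&(abs(Pt[...,1])<.06)
for z0 in np.arange(-.1,.05,.01):
    s=m&(Pt[...,2]>z0)&(Pt[...,2]<z0+.01)
    if s.any():
        v,u=np.nonzero(s);print(round(z0,3),s.sum(),"u",u.min(),u.max(),"v",v.min(),v.max(),"y",Pt[s][:,1].min(),Pt[s][:,1].max())
cv2.imwrite("pics/c5.png",cv2.resize(im[220:400,180:500],None,fx=2.4,fy=2.4))
im,ds=read_camera("scene");cv2.imwrite("pics/s5.png",cv2.resize(im[60:200,220:400],None,fx=4,fy=4,interpolation=cv2.INTER_CUBIC))
P=cloud("scene",ds);
s=(ds>0)&(np.hypot(P[...,0]-.475,P[...,1]+.224)<.07)&(P[...,2]>.02)&(P[...,2]<.2)
for z0 in np.arange(.02,.16,.01):
    a=s&(P[...,2]>z0)&(P[...,2]<z0+.01);v,u=np.nonzero(a)
    if a.any():print("scene",round(z0,3),a.sum(),P[a].mean(0),u.min(),u.max(),v.min(),v.max())
```

```text
t 3.83 pos [ 0.4754 -0.2258  0.0418] th 8.38 F [ 0.3   0.23 -0.7 ] w 0.492 q [ 0.37  0.44 -0.06  2.04  0.06  0.66 -1.16]
-0.1 9537 u 117 521 v 313 399 y -0.05796580079822771 0.055720231917635456
-0.09 3067 u 145 491 v 297 378 y -0.05501387505382071 0.0527362002060499
-0.08 1596 u 205 436 v 286 347 y -0.04014289680586403 0.03871649192754043
-0.07 1279 u 226 412 v 273 336 y -0.03585741883612622 0.033521309599281186
-0.06 1085 u 233 406 v 261 318 y -0.03582776989669661 0.033437255175221586
-0.05 676 u 238 399 v 254 305 y -0.03582052658329269 0.03295190877631906
-0.04 1951 u 273 455 v 206 307 y -0.02226835254523255 0.059997541541477975
-0.03 791 u 409 440 v 200 312 y 0.041729954306460315 0.059991813182057305
-0.02 3 u 409 425 v 199 270 y 0.04296764703066684 0.05435331864358513
0.03 132 u 233 380 v 174 256 y -0.05969689385415556 0.03938637752588137
0.04 14039 u 231 408 v 173 256 y -0.05998077126502089 0.05999213358362189
scene 0.06 45 [ 0.5066 -0.2666  0.0666] 286 304 116 133
scene 0.07 160 [ 0.5059 -0.2729  0.0763] 285 303 109 132
scene 0.08 54 [ 0.4873 -0.2502  0.0842] 286 325 109 135
scene 0.09 56 [ 0.4763 -0.2204  0.0951] 305 326 115 133
scene 0.1 55 [ 0.4767 -0.2211  0.1046] 304 326 111 131
scene 0.11 46 [ 0.48   -0.2311  0.115 ] 304 322 108 127
scene 0.12 51 [ 0.4813 -0.2272  0.1262] 299 329 102 127
scene 0.13 91 [ 0.4779 -0.2069  0.1348] 297 333 97 127
scene 0.14 91 [ 0.4803 -0.2146  0.146 ] 296 334 94 124
scene 0.15 123 [ 0.4795 -0.2114  0.1543] 295 336 89 122
scene 0.16 98 [ 0.4819 -0.2077  0.1647] 294 337 85 120
```

View pics/s5.png

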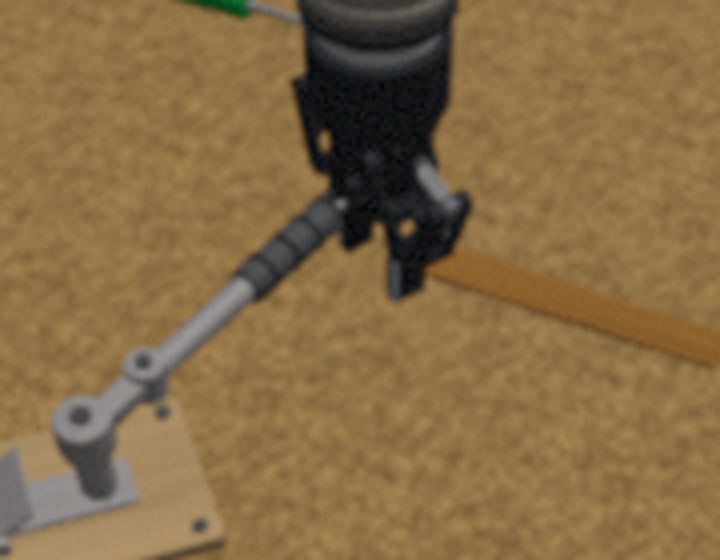

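View pics/c5.png

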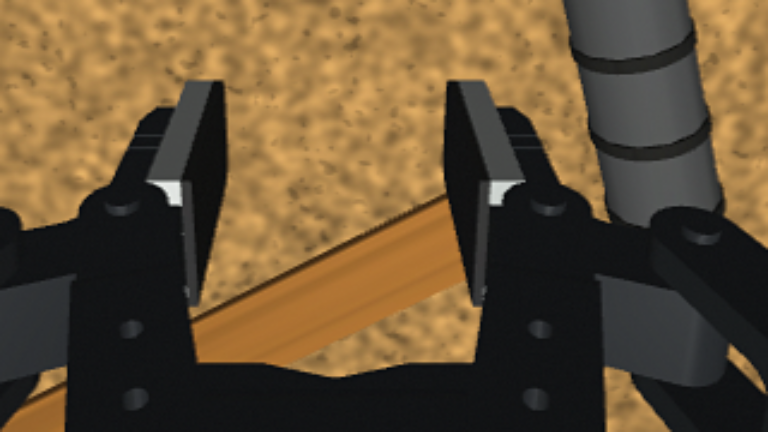

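Both cameras put the fingertips about 42 mm behind the reported TCP: tips at z≈0.085 against a reported 0.042. The fingers therefore passed over the 78 mm high grip without touching it. I'll raise, go back over the handle and descend by the measured tip height.

Emit:
apply_moves(increments=[60, 0, 0, -35, 0, 60, 4, 20, 0, 0, 60, 4, 20, 0, -8, 60, 3, 16, 0, -8, 60, 0, 0, 0, 0])

```text
t: 4.55
eef_pos: [0.4963, -0.2826, 0.0766]
tool_rot: [0.006, 0.977, 0.214, 0.0]
contact_force: [0.1, 0.2, 0.1]
gripper_width: 0.701
```

Run:
```python
from h import *
np.set_printoptions(precision=4,suppress=True)
to([.4932,-.282,.008])
o=get_obs();im,d=read_camera("wrist");cv2.imwrite("pics/w6.png",im)
Pt,Pw=wcloud(o,d)
m=(d>0)&(Pw[...,2]>.06)&(Pw[...,2]<.085)&(abs(Pt[...,1])<.05)&(im.max(2)<110)&(Pt[...,2]>-.04)
Q=Pw[m];c=Q[:,:2].mean(0);a=np.linalg.svd(Q[:,:2]-c)[2][0];a*=np.sign(a[0]);pr=(Q[:,:2]-c)@a
print(m.sum(),c,np.degrees(np.arctan2(a[1],a[0])),pr.min(),pr.max(),"mid",c+a*(pr.max()-.055), "end",c+a*pr.min())
```

```text
t 4.55 pos [ 0.4963 -0.2826  0.0766] th 24.68 F [0.06 0.24 0.05] w 0.701 q [ 0.49  0.45 -0.12  1.91  0.09  0.78 -0.81]
tx,ty,tz mm [-2.5 -1.9 68.6]
7645 [ 0.5045 -0.2792] 23.776000612862315 -0.06696465996906438 0.11424020283964625 mid [ 0.5587 -0.2553] end [ 0.4432 -0.3062]
```

View pics/w6.png

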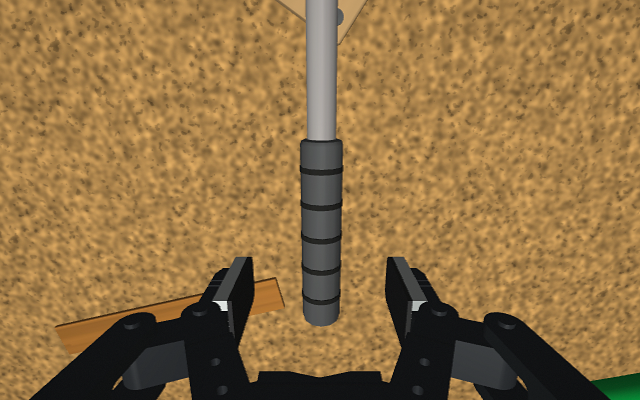

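The handle runs centred between the fingers (column 321, end at row 325). I'll descend now, with a check partway.

Emit:
apply_moves(increments=[60, 0, -1, 20, 0, 60, 0, 0, 20, 0, 60, 0, 0, 8, 0, 60, 0, 0, 0, 0])

```text
t: 5.1
eef_pos: [0.4941, -0.2793, 0.0263]
tool_rot: [0.005, 0.978, 0.209, -0.001]
contact_force: [-0.0, 0.3, 0.0]
gripper_width: 0.702
```

Run:
```python
from h import *
to([.4932,-.282,.008])
im,d=read_camera("wrist");cv2.imwrite("pics/w7.png",im)
```

```text
t 5.1 pos [ 0.4941 -0.2793  0.0263] th 24.18 F [-0.05  0.32  0.  ] w 0.702 q [ 0.48  0.52 -0.11  1.95  0.1   0.68 -0.84]
tx,ty,tz mm [-2.   2.1 18.3]
```

View pics/w7.png

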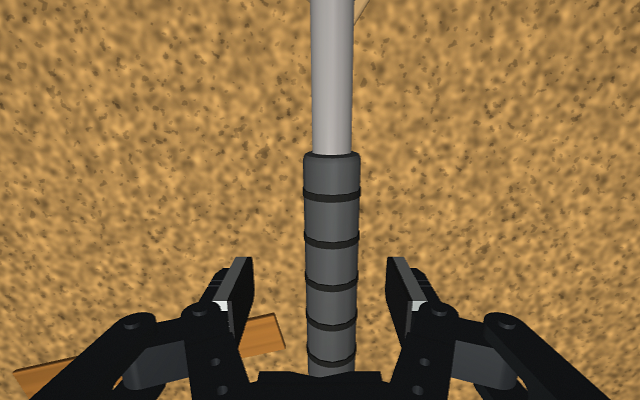

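The handle is between the fingers at columns 305-358, with its end now out of sight under the gripper body. I'll go down the rest of the way and narrow the cage.

Emit:
apply_moves(increments=[60, 0, 2, 12, 0, 50, 0, 0, 6, 0, 42, 0, 0, 0, 0, 42, 0, 0, 0, 0])

```text
t: 5.65
eef_pos: [0.4963, -0.2819, 0.0087]
tool_rot: [0.006, 0.978, 0.209, 0.0]
contact_force: [-0.1, -0.2, -0.1]
gripper_width: 0.496
```

Run:
```python
from h import *
to([.4932,-.282,.008])
im,d=read_camera("wrist");cv2.imwrite("pics/w8.png",im)
```

```text
t 5.65 pos [ 0.4963 -0.2819  0.0087] th 24.15 F [-0.06 -0.16 -0.13] w 0.496 q [ 0.48  0.55 -0.1   1.95  0.11  0.64 -0.84]
tx,ty,tz mm [-2.9 -1.2  0.7]
```

View pics/w8.png

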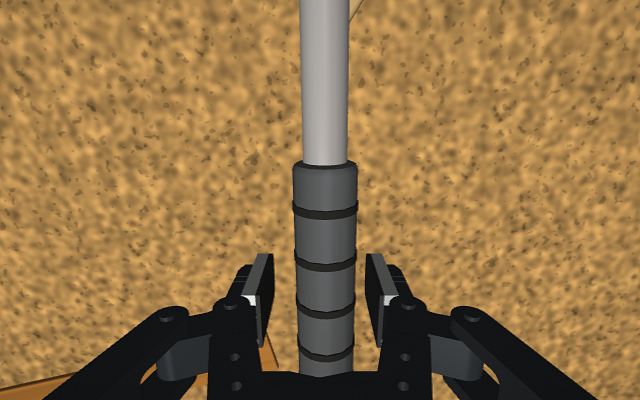

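The handle is caged with a few mm free on each side. Now I'll sweep clockwise (−ty, +roll).

Emit:
apply_moves(increments=[42, 0, -8, 0, 0, 42, 0, -11, 0, 3, 42, 0, -12, 0, 4, 42, 0, -12, 0, 4, 42, 0, 0, 0, 0])

```text
t: 6.32
eef_pos: [0.4827, -0.2413, 0.0099]
tool_rot: [0.008, 0.994, 0.112, 0.004]
contact_force: [-0.7, 0.0, 0.1]
gripper_width: 0.489
```

```bash
cat >> h.py <<'E'
B=np.array([.6657,-.2014])
def look(n):
    p,th=st();o=get_obs();im,d=read_camera("wrist");cv2.imwrite(f"pics/w{n}.png",im)
    Pt,Pw=wcloud(o,d)
    m=(d>0)&(Pw[...,2]>.06)&(Pw[...,2]<.09)&(abs(Pt[...,1])<.05)&(Pt[...,0]>.014)&(im.max(2)<200)
    m&=(np.linalg.norm(Pw[...,:2]-B,axis=-1)>.08)
    n_,l,s,_=cv2.connectedComponentsWithStats(m.astype(np.uint8));i=1+np.argmax(s[1:,4]);Q=Pw[l==i][:,:2]
    c=Q.mean(0);a=np.linalg.svd(Q-c)[2][0];a*=np.sign(a[0])
    ang=np.degrees(np.arctan2(a[1],a[0]))
    v=B-c; perp=a[0]*v[1]-a[1]*v[0]   # offset of bolt from handle line, left +
    # home dir -9.2: kink k => bolt offset = 50*sin(k)
    print("handle ang",ang.round(2),"c",c.round(4),"bolt offset mm",(1000*perp).round(1),"kink by offset deg",np.degrees(np.arcsin(np.clip(perp/.05,-1,1))).round(1))
    f=B-.05*np.array([np.cos(np.radians(-9.2)),np.sin(np.radians(-9.2))])
    print("kink if home",(-9.2-ang).round(1))
    it,dt=read_camera("top");cv2.imwrite(f"pics/t{n}.png",it)
E
python3 - <<'E'
from h import *
look(9)
E
```

```text
t 6.33 pos [ 0.4827 -0.2413  0.0099] th 12.86 F [-0.66  0.03  0.11] w 0.489 q [ 0.38  0.5  -0.05  2.03  0.07  0.6  -1.06]
handle ang 13.23 c [ 0.5424 -0.2326] bolt offset mm 2.1 kink by offset deg 2.4
kink if home -22.4
```

View pics/w9.png

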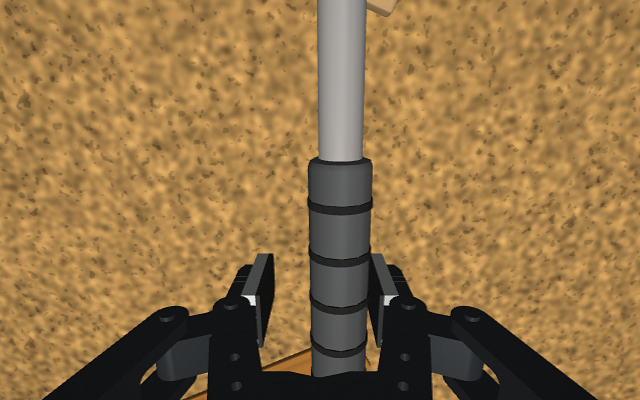

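View pics/t9.png

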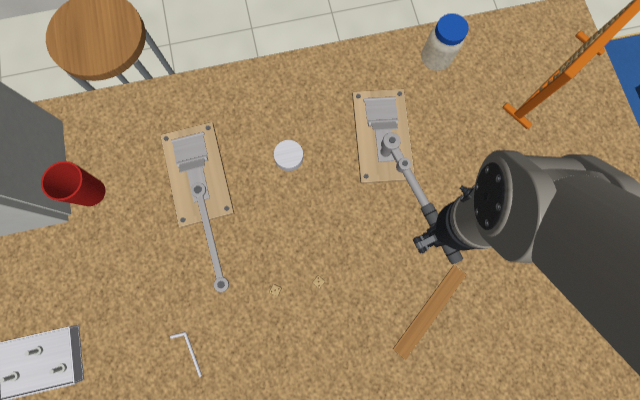

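The handle is now moving against the right pad, at 13°. Next stretch, stopping just before home.

Emit:
apply_moves(increments=[42, 0, -12, 0, 4, 42, 0, -12, 0, 4, 42, 0, -12, 0, 4, 42, 0, -12, 0, 4, 42, 0, 0, 0, 0])

```text
t: 7.05
eef_pos: [0.4802, -0.199, 0.0103]
tool_rot: [0.009, 0.999, -0.031, 0.008]
contact_force: [-0.8, -0.5, 0.1]
gripper_width: 0.494
```

Run:
```python
from h import *
look(10)
```

```text
t 7.05 pos [ 0.4802 -0.199   0.0103] th -3.54 F [-0.83 -0.46  0.06] w 0.494 q [ 0.24  0.48  0.02  2.08  0.01  0.56 -1.37]
handle ang 0.41 c [ 0.5391 -0.2031] bolt offset mm 0.8 kink by offset deg 0.9
kink if home -9.6
```

View pics/w10.png

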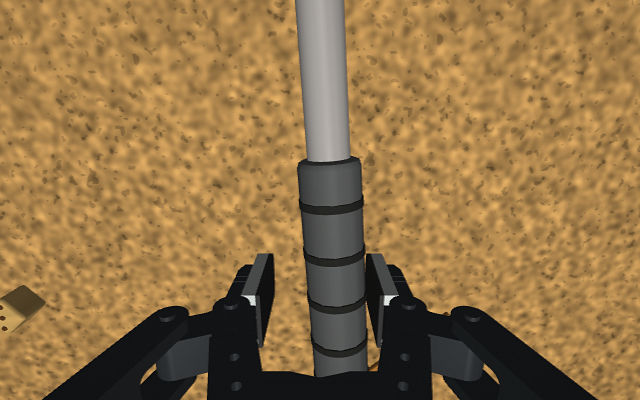

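Emit:
apply_moves(increments=[42, 0, -11, 0, 1, 42, 0, -11, 0, 2, 42, 0, -11, 0, 2, 42, 0, -6, 0, 2])

```text
t: 7.65
eef_pos: [0.4835, -0.1641, 0.01]
tool_rot: [0.011, 0.995, -0.096, 0.009]
contact_force: [-0.1, -7.8, 0.4]
gripper_width: 0.492
```

Run:
```python
from h import *
look(11)
```

```text
t 7.65 pos [ 0.4835 -0.1641  0.01  ] th -11.03 F [-0.09 -7.85  0.42] w 0.492 q [ 0.14  0.47  0.06  2.11 -0.02  0.55 -1.55]
handle ang -9.94 c [ 0.5402 -0.1801] bolt offset mm 0.7 kink by offset deg 0.8
kink if home 0.7
```

View pics/t11.png

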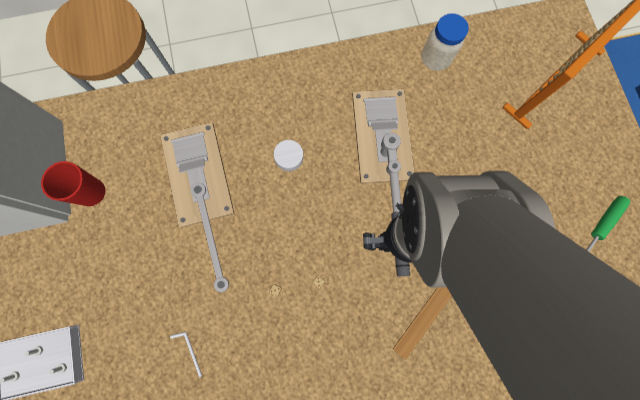

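Home is reached: the handle is at −9.9°, in line with the board, and the side force has risen to 8 N. Now I'll trip the knuckle in small steps.

Emit:
apply_moves(increments=[42, 0, -9, 0, 2, 42, 0, -9, 0, 4, 42, 0, -9, 0, 4, 42, 0, -7, 0, 4])

```text
t: 8.25
eef_pos: [0.4934, -0.1408, 0.0103]
tool_rot: [0.014, 0.974, -0.224, 0.014]
contact_force: [0.5, -8.5, -0.9]
gripper_width: 0.49
```

Run:
```python
from h import *
look(12)
```

```text
t 8.25 pos [ 0.4934 -0.1408  0.0103] th -25.87 F [ 0.49 -8.53 -0.92] w 0.49 q [ 0.02  0.47  0.14  2.11 -0.07  0.54 -1.82]
handle ang -20.44 c [ 0.5449 -0.1661] bolt offset mm 9.1 kink by offset deg 10.5
kink if home 11.2
```

View pics/w12.png

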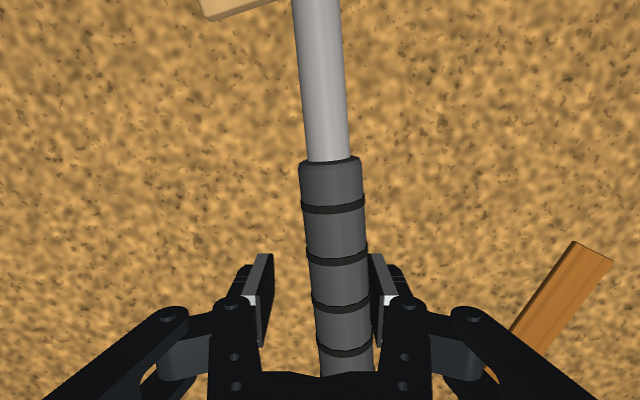

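Emit:
apply_moves(increments=[42, 0, -10, 0, 0, 42, 0, -10, 0, 2, 42, 0, -10, 0, 2])

```text
t: 8.72
eef_pos: [0.5025, -0.1204, 0.0093]
tool_rot: [0.017, 0.965, -0.261, 0.012]
contact_force: [-2.4, -8.3, 2.4]
gripper_width: 0.49
```

Run:
```python
from h import *
look(13)
```

```text
t 8.72 pos [ 0.5025 -0.1204  0.0093] th -30.3 F [-2.42 -8.26  2.44] w 0.49 q [-0.05  0.48  0.17  2.1  -0.08  0.55 -1.93]
handle ang -29.86 c [ 0.5496 -0.1536] bolt offset mm 16.4 kink by offset deg 19.1
kink if home 20.7
```

View pics/w13.png

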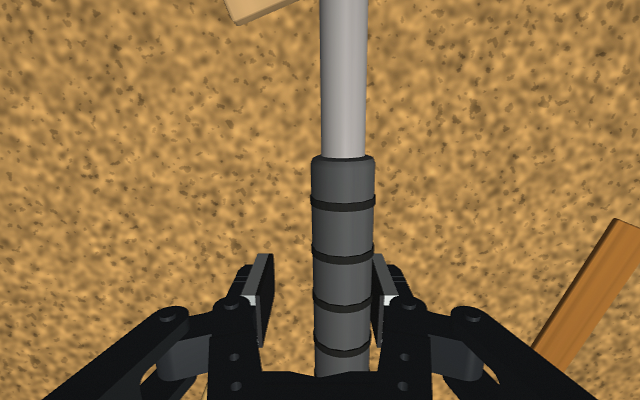

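The kink is about 20° by both estimates (19.1° and 20.7°). I'll back off, open and check before lifting.

Emit:
apply_moves(increments=[50, 0, 4, 0, 0, 60, 0, 6, 0, 0, 60, 0, 0, 0, 0, 60, 0, 0, 0, 0])

```text
t: 9.32
eef_pos: [0.4975, -0.1271, 0.0093]
tool_rot: [0.016, 0.965, -0.26, 0.011]
contact_force: [-0.2, 0.0, -0.2]
gripper_width: 0.705
```

Run:
```python
from h import *
look(14)
```

```text
t 9.32 pos [ 0.4975 -0.1271  0.0093] th -30.15 F [-0.15  0.02 -0.24] w 0.705 q [-0.03  0.48  0.17  2.11 -0.08  0.55 -1.91]
handle ang -29.87 c [ 0.5487 -0.1534] bolt offset mm 16.6 kink by offset deg 19.4
kink if home 20.7
```

View pics/w14.png

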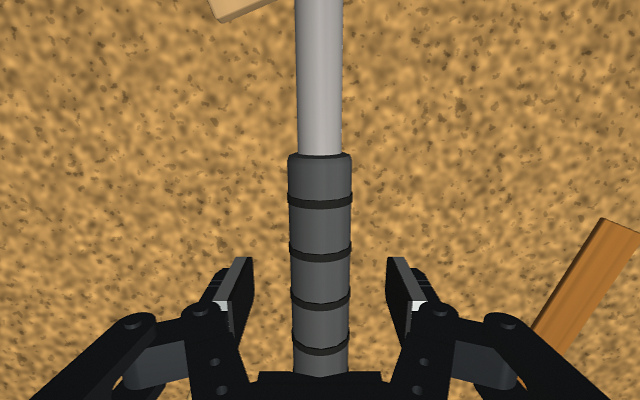

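The fingers are clear on both sides: the handle lies at columns 290-350, centred between the pads, and the force is near zero. Now I'll lift straight up, then away toward the robot's right.

Emit:
apply_moves(increments=[60, 0, 0, -20, 0, 60, 0, 0, -30, 0, 60, 0, 0, -35, 0, 60, 0, 0, -35, 0, 60, 0, 0, -35, 0, 60, -15, 35, -15, 0, 60, -15, 40, 0, 0, 60, -15, 40, 0, 0, 60, -10, 40, 0, 0, 60, 0, 0, 0, 0, 60, 0, 0, 0, 0])

```text
t: 10.8
eef_pos: [0.368, -0.2278, 0.1877]
tool_rot: [0.015, 0.966, -0.258, 0.013]
contact_force: [0.7, 0.3, 0.8]
gripper_width: 0.703
```

Run:
```python
from h import *
np.set_printoptions(precision=4,suppress=True)
st()
im,d=read_camera("top");cv2.imwrite("pics/t15.png",im)
im,d=read_camera("scene");cv2.imwrite("pics/s15.png",im)
```

```text
t 10.8 pos [ 0.368  -0.2278  0.1877] th -29.89 F [0.68 0.31 0.83] w 0.703 q [ 0.08  0.05  0.32  2.15  0.01  0.91 -1.7 ]
```

View pics/t15.png

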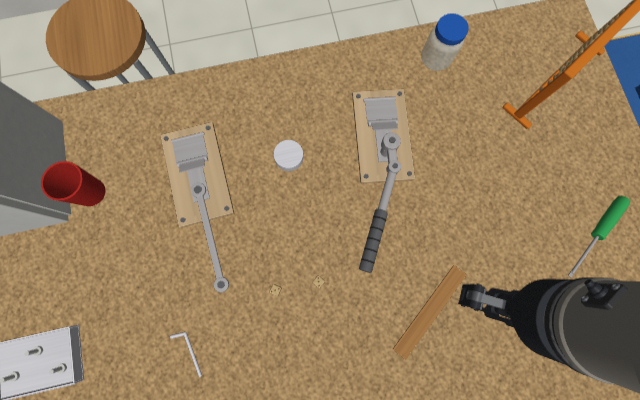

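View pics/s15.png

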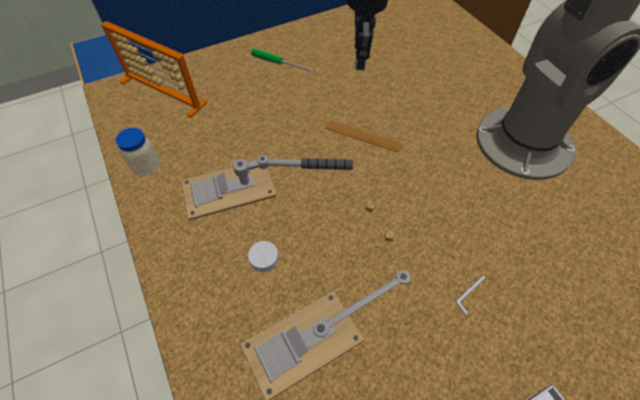

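The handle is visibly kinked, with the bolt at (391,141), knuckle at (395,166) and grip end at (366,268). The neck runs parallel to the board edges, and the spanner is still at (198,189)-(221,285). I'll do a final numeric check.

Run:
```python
from h import *
im,d=read_camera("top");P=cloud("top",d)
g=(im.max(2)<110)&(P[...,2]>.055)&(P[...,2]<.1)&(P[...,0]>.42)&(P[...,0]<.62)&(abs(P[...,1]+.13)<.1)
n,l,s,_=cv2.connectedComponentsWithStats(g.astype(np.uint8));i=1+np.argmax(s[1:,4]);Q=P[l==i][:,:2]
c=Q.mean(0);a=np.linalg.svd(Q-c)[2][0];a*=np.sign(a[0]);ang=np.degrees(np.arctan2(a[1],a[0]))
perp=a[0]*(B-c)[1]-a[1]*(B-c)[0]
b=ray("top",[[391,141]],.08)[0];k=ray("top",[[395,166]],.075)[0]
print("handle",ang,"c",c,"kink by offset",np.degrees(np.arcsin(perp/.05)),"kink if home",-9.2-ang,"neck",np.degrees(np.arctan2(*(b-k)[[1,0]])))
a0=cv2.imread("pics/top0.png");print("spanner diff",cv2.absdiff(a0,im)[120:300,150:260].max())
st()
```

```text
handle -28.961854423988925 c [ 0.49712399 -0.124334  ] kink by offset 16.500030031002023 kink if home 19.761854423988925 neck -4.862328342405431
spanner diff 6
t 10.95 pos [ 0.3683 -0.2275  0.1875] th -29.81 F [ 0.78  0.51 -0.04] w 0.702 q [ 0.08  0.05  0.32  2.15  0.01  0.91 -1.7 ]
```

```bash
python3 -c "
from station import *
print(hand_in())"
```

```text
the job is handed in; nothing more can be done
None
```

I swung the click-handle wrench clockwise until the bolt was home and the knuckle tripped, leaving the handle kinked about 20°. Then I let go and handed the job in at about 11 s; no verdict was reported.

- **How it was done:** I loosely caged the grip between the fingers and pushed with one pad. Side force rose from almost nothing to about 8 N as the handle came in line with the board. It stayed there while the handle kinked, which fits the bolt resting on its stop.
- **Kink:** the handle's angle to the board edge gives 19.8–20.7°. Its offset from the bolt gives 19.1–19.4° from the wrist camera but 16.5° from the top camera. All are inside the 10–31° limits.
- **Bolt home:** a rough check of the neck direction from hand-read top-camera pixels gave −4.9°, against −9.2° for the board edge. The neck is only 50 mm long, so one pixel shifts this by about 3°, and I relied on the force and the handle angle instead.
- **Release:** the fingers opened clear of the handle, the force fell to near zero, and the arm was lifted well away.
- **Flat spanner:** the top pictures from before and after match there, so it did not move.
- **Missed first try:** the fingertips sit about 42 mm behind the reported TCP. On the first sweep they passed over the handle without touching it. I measured the tips with two cameras, corrected the height and repeated the sweep.

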